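Seat the drill template on the jig's twin pins

ROBOT

A 7-joint arm with a two-finger parallel gripper is mounted at the origin on a cart in front of the work surface, level with it; the furniture and walls round the work are solid. World frame = base frame: x ahead of the robot, y to its left, z up, the work surface at z = 0. Lengths are in m, angles in rad, forces in N, time in s.
With the tool pointing down it reaches from about 0.4 to 0.9 m from the base axis. Payload 5.6 kg.
Tool frame: the origin (TCP) lies midway between the tips of the shut fingers; the grasp point (between the pads) lies 19 mm behind it; z points along the fingers, y is the line along which they close (so a half turn about z gives the same grasp; the last joint's range is limited). The gripper opens to 92 mm and grips with 3 to 60 N. Pads are 20 mm wide; open, the fingers measure 128 mm over their backs; the gripper's body (75 mm by 189 mm) begins 69 mm behind the grasp point.
Start: joints at [1.272, 0.468, -0.012, 1.603, 0.006, 1.071, -0.056], TCP at [0.164, -0.629, 0.215] pointing down, gripper open.
Joint ranges: [-2.53, 2.53], [-0.31, 2.02], [-1.57, 1.55], [0.28, 2.44], [-1.29, 4.43], [0.15, 1.84], [-2.92, 2.92]. Speed limits (rad/s): [2.57, 2.57, 3.14, 3.14, 3.14, 3.14, 3.14].

INTERFACE

Orientations are given as a 3x3 rotation matrix whose columns are the frame's x, y, z axes.
In Python, from station import env, effector, solver, viewer, workorder, search_frame, tip_of gives the robot as it stands. Calls block until the motion is done:
- env.reach(position, orientation): joint-space move of the TCP to a pose.
- env.movel(position, frame=None, rate=0.15): straight line of the TCP; frame=None keeps the orientation; rate is the mean speed in m/s.
- env.goto_joints(angles): joint-space move.
- effector.release() and effector.grasp(squeeze=None): open the fingers fully, or close them until they stop; squeeze is the grip in N (None keeps the last).
- env.pause(seconds).
- solver.inverse_kinematics(position, orientation): joint angles nearest the present ones, or None.
- env.sense(): the state.
- viewer.read_camera(name): name is "scene" or "top" or "wrist"; returns (picture, depth): 400x640x3 uint8, red, green, blue; 400x640 float32, m along the optical axis (not along the pixel's ray), 0 where there is no reading.
- viewer.camera_info(name): a dict with "intrinsics" (3x3 intrinsics, pixels), "dist_coeffs" ([k1, k2, p1, p2, k3] as OpenCV has them; the pictures are not rectified), "eye" and "rotation" of the camera in the world; the wrist camera has in their place "T_tool_cam" (4x4, takes a point from camera to tool coordinates, whose origin is the TCP and whose axes are the flange's). Camera axes: x right, y up, looking along -z (the intrinsics and any distortion apply to the point x, -y, -z); pixel columns grow to the right and rows downward; lengths in m; the calibration is good to about 2 mm. A picture is of the moment at which its call begins: read the wrist's pose just before it. camera_info takes no time and is no camera call.
A pose or a line that the arm cannot do raises env.PlanningError and nothing moves.
- workorder.finish_job(): hands the job in; it is judged then, once.
Trained networks look in the newest picture that a camera, given by its name, has taken for a name from the list of things; names that differ only in an ending like _2 or _b are one class to them, and where a whole thing is asked for, a point or a joint stands for the part that bears it (a point fixed in the world has none). Each returns a list of dicts, best first, with "score" (0 to 1); they miss things now and then, are a little off and sometimes report something else, mostly with a low value. They report only what shows in the picture. A call takes as long as a camera call. They do not tell look-alikes from the thing itself.
- search_frame(camera, name): "at" ([x, y, z] in m, in world coordinates, good to about 4 mm: the middle of the surface that is visible of it).
- tip_of(camera, name): "at" ([x, y, z] in m, in world coordinates, good to about 4 mm: a listed point, or the origin of a listed thing).
The state is a dict: "t": time; "joint_positions": joint angles; "joint_velocities": joint speeds; "tau": joint torques, N m; "ee_pos": TCP position; "tcp_rot": TCP orientation; "wrist_force": force on the tool from outside, world axes, zero at the start; "moment": the same for the moment, N m; "gripper_width": finger opening in m; "grasp_force": force on a finger pad.
Only numpy, scipy, OpenCV 4.12 (cv2) and the standard library are available. Lean on these libraries where they do the work, as an engineer would, in place of code of your own. Each camera call takes 0.05 s, during which the arm holds its last target. There are 200 camera calls.

TASK

Pick up the steel drill template by its sprung handle and fit it over the two upright pins of the drill jig, both holes going down together, until it lies flat and fully home on the jig's deck; then let go. The pin bar can be locked anywhere along its groove, so rest the template lightly on the pin tips and slide it along until it drops on. Be gentle: never force or drop the template onto the jig, and leave the things lying round about where they are.

Things in the scene. Friction and masses are not known exactly. Their poses are not given: they have to be found in the camera images.
- jig: Drill jig fixed to the bench: dark steel block 100 (x) x 210 (y) x 18 mm high. Origin: centre of its underside, z up, y along its length. Its flat top is the deck. In a groove along the deck's middle (x = 0) lies a locked light metal bar with two upright steel pins. More than 30 N between template and jig or pins at any time spoils the job.
- jig_deck (a point): Centre of the deck, 18 mm above the bench; axes as the jig's. Pins: at x = 0, 100 mm apart in y, 16 mm tall above the deck, 10 mm in diameter, the top 5 mm tapering to 5 mm diameter. The midpoint between the pins lies anywhere from -15 to +15 mm in y of this point; it differs each time and is not measured.
- template: Loose drill template lying on the bench: steel plate 70 (x) x 184 (y) x 6 mm with a black handle over its middle, in all about 0.47 kg (0.37 to 0.6). Origin: centre of the underside, z up, y along its length. Pin holes on the long centre line: two, round, 13 mm in diameter, at y = +50 and -50 mm. Either way round fits. The four brass bushes are no pin holes.
- handle_grip (a point): Grasp point on the handle's axis, 38 mm above the template's underside while the handle is not pressed; axes as the template's. The handle is a block 44 (x) x 18 (y) x 28 mm high, from 22 to 50 mm above the template's underside: close the fingers along y (the plate's length).
- handle (a joint): How far the sprung handle is pushed down towards the plate: 0 to 0.010 m. It takes about 2.7 N to start and 0.9 N more per mm (11.7 N at the stop, rigid from there). When the template is lifted by it, or let go, the handle is up (0).
- tape_measure: Bystander: yellow and black tape measure, 83x77x37 mm, loose near the front edge. Origin: centre of its underside. Leave it.
- grease_pot: Bystander: round green pot with grey lid, 78 mm in diameter, 64 mm high, loose at the back. Origin: centre of its underside. Leave it.
- sprocket: Bystander: dark toothed sprocket, 60 mm in diameter, 18 mm high, loose at the back. Origin: centre of its underside. Leave it.
- carburettor: Bystander: pale metal carburettor, 57x70x44 mm, loose at the back. Origin: centre of its underside. Leave it.
Not all that is in view belongs to the job. What is shaped like the template but turquoise is not meant.

How it is judged:
On the way:
1. the template is lifted off the bench, higher than the pin tips (height (world z) of template above 0.036 m), for 0.1 s.
At the end, for the whole second after the job is handed in: The template lies at rest, flat (within 0.03 rad) and right side up, its underside within 2 mm of the jig's deck, over the jig's middle (within 6 mm across and 22 mm along, long axes within 0.08 rad), which it can only do with both pins through its two holes; nothing holds it (z of template in the frame of jig_deck between -0.002 and 0.002 m and x of template in the frame of jig_deck between -0.006 and 0.006 m and y of template in the frame of jig_deck between -0.022 and 0.022 m and angle between the y axis of template and the y axis of jig, either way round below 0.08 rad and angle between template's own z axis and vertical below 0.03 rad and linear speed of template below 0.01 m/s); the robot touches nothing.
It fails at once if the template presses on the jig or its pins with more than 30 N (contact force between template and jig above 30 N).
It fails at once if a bystander is moved by more than 20 mm (distance of any of tape_measure, grease_pot, sprocket, carburettor from where it was at the start of the episode above 0.02 m).
It also fails if it takes over 64 s, if anything falls off the work surface, if the arm or the gripper's body presses on something with over 40 N, if the wrist force passes 120 N, or if a joint passes its speed limit or range.

## Working session

There is one attempt and no reset: what is moved stays moved. The work goes in short steps, each a Python script; the robot and the scene stay as the last script left them, time stands still between calls to the robot, and variables do not carry over. Pictures are saved under pics/ and viewed, at most 10 in all, crops included, and the job is handed in when it is done.

```bash
mkdir -p pics; ls
python3 - <<'E'
from station import *
import cv2,numpy as np
for c in("scene","top"):
    p,d=viewer.read_camera(c); cv2.imwrite(f"pics/{c}0.png",p[:,:,::-1]); np.savez(f"{c}0.npz",p=p,d=d)
    i=viewer.camera_info(c); print(c,np.round(i["eye"],3),np.round(i["rotation"],3).tolist(),np.round(i["intrinsics"],1).tolist(),i["dist_coeffs"])
    for n in("jig","jig_deck","template","handle_grip"):
        for r in tip_of(c,n)[:3]: print(n,np.round(r["at"],3),round(r["score"],2))
s=env.sense();print(s["t"],s["tcp_rot"],s["wrist_force"]);print(viewer.camera_info("wrist"))
E
```

```text
pics
scene [ 0.113 -0.898  1.009] [[0.875, 0.371, -0.312], [-0.485, 0.661, -0.573], [-0.006, 0.653, 0.758]] [[426.7, 0.0, 314.8], [0.0, 426.7, 192.8], [0.0, 0.0, 1.0]] [-0.04022934  0.          0.          0.          0.        ]
jig [ 0.512  0.118 -0.003] 0.66
jig_deck [0.513 0.123 0.017] 0.87
template [ 0.509 -0.18   0.002] 0.59
handle_grip [ 0.548 -0.563  0.034] 0.76
handle_grip [ 0.514 -0.18   0.036] 0.53
handle_grip [ 0.685 -0.221 -0.002] 0.5
top [ 0.449 -0.171  1.11 ] [[0.027, 0.998, -0.052], [-1.0, 0.026, -0.017], [-0.016, 0.052, 0.999]] [[374.4, 0.0, 324.3], [0.0, 374.4, 202.2], [0.0, 0.0, 1.0]] [-0.0419138  0.         0.         0.         0.       ]
jig [ 0.511  0.119 -0.004] 0.76
jig_deck [0.517 0.118 0.018] 0.68
template [ 0.51  -0.179  0.002] 0.69
template [ 0.554 -0.565  0.001] 0.62
handle_grip [ 0.506 -0.186  0.039] 0.66
handle_grip [ 0.548 -0.564  0.034] 0.4
0.5 [[ 9.67482525e-01  2.52937863e-01 -4.25141180e-05]
 [ 2.52937865e-01 -9.67482524e-01  4.59525679e-05]
 [-2.95085218e-05 -5.52117367e-05 -9.99999998e-01]] [ 0.18886502 -0.35823169  0.16538971]
{'intrinsics': array([[334.15502564,   0.        , 319.02744276],
       [  0.        , 334.15502564, 204.81700235],
       [  0.        ,   0.        ,   1.        ]]), 'dist_coeffs': array([-0.05014634,  0.        ,  0.        ,  0.        ,  0.        ]), 'T_tool_cam': array([[ 2.55298333e-04,  9.68035984e-01,  2.50811222e-01,
         7.01303908e-02],
       [ 9.99999908e-01, -1.60850458e-04, -3.97068673e-04,
        -5.67333836e-04],
       [-3.44033664e-04,  2.50811300e-01, -9.68035936e-01,
        -1.70462348e-01],
       [ 0.00000000e+00,  0.00000000e+00,  0.00000000e+00,
         1.00000000e+00]])}
```

View pics/top0.png

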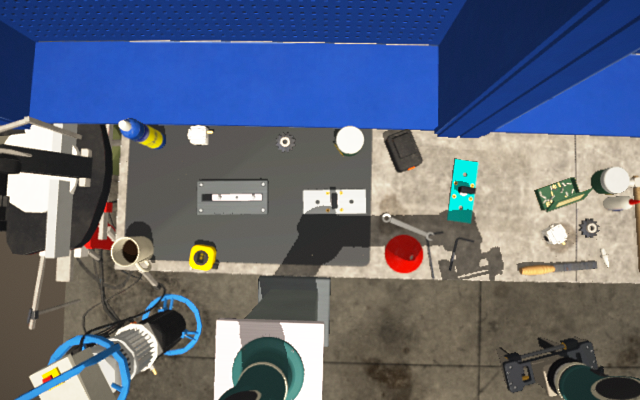

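View pics/scene0.png

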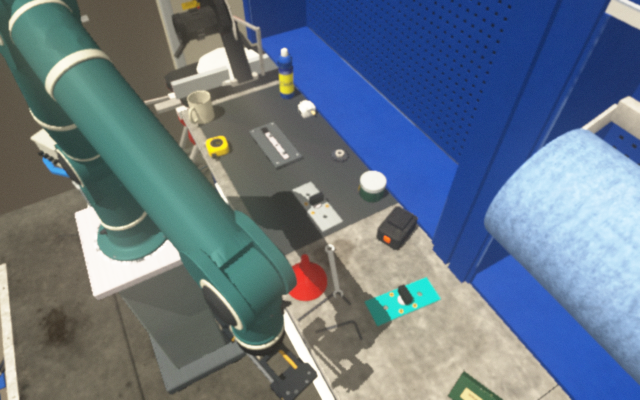

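The top view shows the real template (pale plate, black handle) at about px (334,200), the jig with its pin bar at (233,197), and the turquoise look-alike at (462,190). The scene view agrees. Next I'll take closer wrist views of the template and the jig.

```bash
cat > h.py <<'E'
from station import *
import cv2,numpy as np
R0=np.array([[1,0,0],[0,-1,0],[0,0,-1.]])
def yawR(a):
    c,s=np.cos(a),np.sin(a); return np.array([[c,-s,0],[s,c,0],[0,0,1]])@R0
def wrist(tag):
    s=env.sense(); p,d=viewer.read_camera("wrist"); i=viewer.camera_info("wrist")
    T=np.eye(4);T[:3,:3]=s["tcp_rot"];T[:3,3]=s["ee_pos"];T=T@i["T_tool_cam"]
    cv2.imwrite(f"pics/{tag}.png",p[:,:,::-1]); np.savez(f"{tag}.npz",p=p,d=d,T=T,K=i["intrinsics"],D=i["dist_coeffs"])
    return p,d,T,i["intrinsics"],i["dist_coeffs"]
def rays(uv,T,K,D):
    q=cv2.undistortPoints(np.float64(uv).reshape(-1,1,2),K,D)[:,0]
    return np.c_[q[:,0],-q[:,1],-np.ones(len(q))]@T[:3,:3].T
def cloud(d,T,K,D):
    v,u=np.mgrid[:400,:640]; r=rays(np.c_[u.ravel(),v.ravel()],T,K,D)
    return (T[:3,3]+r*d.reshape(-1,1)).reshape(400,640,3)
def onplane(uv,z,T,K,D):
    r=rays(uv,T,K,D); return T[:3,3]+r*((z-T[2,3])/r[:,2])[:,None]
E
python3 - <<'E'
from h import *
env.movel([0.164,-0.629,0.33],rate=.2)
def look(tag,pos,names):
    env.reach(pos,R0); p,d,T,K,D=wrist(tag)
    P=cloud(d,T,K,D)
    for n in names:
        for r in tip_of("wrist",n)[:2]: print(tag,n,np.round(r["at"],4),round(r["score"],2))
look("wt1",[0.52,-0.21,0.2],["template","handle_grip"])
look("wt2",[0.50,-0.15,0.2],["template","handle_grip"])
look("wj1",[0.52,0.09,0.2],["jig","jig_deck"])
look("wj2",[0.50,0.14,0.2],["jig","jig_deck"])
print(env.sense()["t"])
a=cv2.imread("pics/wt2.png");b=cv2.imread("pics/wj2.png")
cv2.imwrite("pics/pair.png",cv2.resize(np.vstack([a[60:360],b[60:360]]),None,fx=1,fy=1))
E
```

```text
wt1 template [ 5.047e-01 -1.801e-01 -5.000e-04] 0.9
wt1 template [ 0.5511 -0.5653 -0.0027] 0.85
wt1 handle_grip [0.5122 0.122  0.0188] 0.73
wt1 handle_grip [ 0.6808 -0.0336  0.0013] 0.67
wt2 template [ 5.087e-01 -1.833e-01 -5.000e-04] 0.57
wt2 handle_grip [ 0.511  -0.1817  0.0381] 0.93
wj1 jig [0.5118 0.1231 0.0042] 0.56
wj1 jig [ 0.6826 -0.0335 -0.0014] 0.43
wj1 jig_deck [0.5092 0.1244 0.0168] 0.63
wj2 jig [0.5101 0.122  0.0009] 0.91
wj2 jig_deck [0.5078 0.122  0.0144] 0.74
5.5
```

View pics/pair.png

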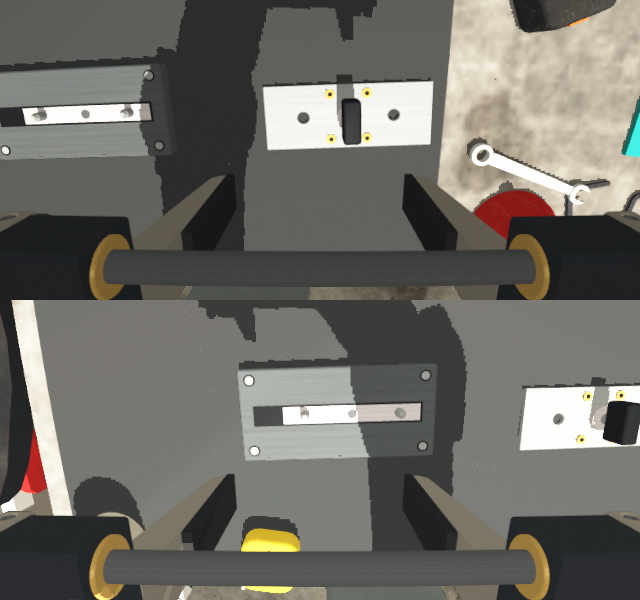

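The upper crop (wt2) shows the template with pin holes at about (303,118) and (393,115) and the handle at (351,120). The lower crop (wj2) shows the jig deck from columns 240 to 437, with pins near (305,413) and (400,412), so the bar sits toward -y. I'll fit the outlines and holes by code.

Run:
```python
from h import *
def rect(Q):
    (c,s,a)=cv2.minAreaRect(np.float32(Q[:,:2]*1000)); b=cv2.boxPoints((c,s,a))
    e=max([b[1]-b[0],b[2]-b[1]],key=np.linalg.norm); e=e*np.sign(e[1])
    return np.round(c,1),np.round(s,1),round(float(np.arctan2(-e[0],e[1])),4)
def comp(m,P,c,r):
    m=cv2.morphologyEx(m.astype(np.uint8),cv2.MORPH_OPEN,np.ones((3,3)))
    n,l,st,_=cv2.connectedComponentsWithStats(m)
    k=[i for i in range(1,n) if np.linalg.norm(P[l==i].mean(0)[:2]-c)<r]; k=max(k,key=lambda i:st[i,4]); return l==k
for t in("wt1","wt2","wj1","wj2"):
    f=np.load(t+".npz");P=cloud(f["d"],f["T"],f["K"],f["D"]);c=(f["T"],f["K"],f["D"]);ok=f["d"]>0
    near=lambda x,y,r:np.hypot(P[...,0]-x,P[...,1]-y)<r
    if t[1]=="t":
        hd=near(.51,-.18,.05)&(P[...,2]>.03)&ok; print(t,"handle",np.round(P[hd].mean(0),4),"top z",np.round(np.median(P[hd][:,2]),4))
        top=hd&(P[...,2]>.045);print(" top",rect(P[top]) if top.sum()>20 else 0)
        g=f["p"].min(2); m=(near(.51,-.18,.13))&(g>150); k=comp(m,P,[.51,-.18],.05)
        print(" plate z",np.median(P[k][:,2])); v,u=np.nonzero(k); W=onplane(np.c_[u,v],.006,*c); print(" plate",rect(W))
        # holes: dark blobs inside plate
        hull=np.zeros((400,640),np.uint8);cv2.fillConvexPoly(hull,cv2.convexHull(np.c_[u,v].astype(np.int32)),1)
        n,l,st,ce=cv2.connectedComponentsWithStats(((cv2.erode(hull,np.ones((5,5)))>0)&(g<120)).astype(np.uint8))
        for i in range(1,n):
            if st[i,4]>40: print("  hole",st[i,4],ce[i].round(1),onplane([ce[i]],.006,*c)[0].round(4))
    k=comp(near(.51,.12,.15)&(P[...,2]>.012)&(P[...,2]<.024)&ok,P,[.51,.12],.08)
    if t[1]=="j" :
        v,u=np.nonzero(k);print(t,"deck z",np.median(P[k][:,2]),rect(onplane(np.c_[u,v],.018,*c)))
        pn=near(.51,.12,.09)&(P[...,2]>.0295)&ok
        n,l,st,ce=cv2.connectedComponentsWithStats(pn.astype(np.uint8))
        for i in range(1,n):
            if st[i,4]>3: print("  pin",st[i,4],ce[i].round(1),P[l==i].mean(0).round(4),P[l==i][:,2].max().round(4), onplane([ce[i]],.033,*c)[0].round(4))
a=cv2.imread("pics/wj1.png");b=cv2.imread("pics/wj2.png")
```

```text
wt1 handle [ 0.5383 -0.1712  0.2918] top z 0.306
 top (array([ 530.6, -183.9]), array([72.9, 68. ]), -0.8918)
 plate z 0.006232790384149645
 plate (array([ 506.5, -129.2]), array([71.5, 77.5]), 0.0197)
  hole 83 [248.  195.3] [ 0.5065 -0.1313  0.006 ]
wt2 handle [ 0.5203 -0.1868  0.295 ] top z 0.3064
 top (array([ 509.1, -178.7]), array([44.6, 94.6]), 0.0379)Traceback (most recent call last):
  File "<stdin>", line 16, in <module>
  File "<stdin>", line 9, in comp
ValueError: max() iterable argument is empty
```

Run:
```python
from h import *
def rect(Q):
    (c,s,a)=cv2.minAreaRect(np.float32(Q[:,:2]*1000)); b=cv2.boxPoints((c,s,a))
    e=max([b[1]-b[0],b[2]-b[1]],key=np.linalg.norm); e=e*np.sign(e[1])
    return np.round(c,1),np.round(s,1),round(float(np.arctan2(-e[0],e[1])),4)
op=lambda m:cv2.morphologyEx(m.astype(np.uint8),cv2.MORPH_OPEN,np.ones((3,3)))
for t in("wt1","wt2","wj1","wj2"):
    f=np.load(t+".npz");P=cloud(f["d"],f["T"],f["K"],f["D"]);c=(f["T"],f["K"],f["D"]);ok=(f["d"]>0)&(P[...,2]<.07)
    near=lambda x,y,r:np.hypot(P[...,0]-x,P[...,1]-y)<r
    if t[1]=="t":
        top=near(.51,-.18,.05)&(P[...,2]>.044)&ok; print(t,"top z",np.median(P[top][:,2]).round(4),rect(P[top]))
        g=f["p"].min(2); k=op(near(.51,-.18,.12)&(g>130)&ok)
        v,u=np.nonzero(k); print(" plate z",np.median(P[k>0][:,2]).round(4),rect(onplane(np.c_[u,v],.006,*c)))
        hull=np.zeros((400,640),np.uint8);cv2.fillConvexPoly(hull,cv2.convexHull(np.c_[u,v].astype(np.int32)),1)
        n,l,st,ce=cv2.connectedComponentsWithStats(((cv2.erode(hull,np.ones((5,5)))>0)&(g<110)).astype(np.uint8))
        for i in range(1,n):
            if st[i,4]>40: print("  hole",st[i,4],ce[i].round(1),onplane([ce[i]],.006,*c)[0].round(4))
    else:
        k=op(near(.51,.12,.15)&(P[...,2]>.012)&(P[...,2]<.024)&ok)
        v,u=np.nonzero(k);print(t,"deck z",np.median(P[k>0][:,2]).round(4),rect(onplane(np.c_[u,v],.018,*c)))
        pn=near(.51,.12,.09)&(P[...,2]>.027)&ok
        n,l,st,ce=cv2.connectedComponentsWithStats(pn.astype(np.uint8))
        for i in range(1,n):
            if st[i,4]>3: print("  pin",st[i,4],ce[i].round(1),P[l==i].mean(0).round(4),P[l==i][:,2].max().round(4))
```

```text
wt1 top z 0.05 (array([ 509. , -181.4]), array([44.3, 18.1]), -1.534)
 plate z 0.0062 (array([ 511.2, -193.9]), array([ 78.7, 207. ]), 0.0192)
  hole 853 [380.5 185.8] [ 0.5171 -0.2793  0.006 ]
  hole 866 [289.6 199.8] [ 0.5012 -0.1778  0.006 ]
  hole 83 [337.  191.7] [ 0.5105 -0.2309  0.006 ]
  hole 82 [247.9 195.3] [ 0.5065 -0.1312  0.006 ]
wt2 top z 0.05 (array([ 509. , -180.6]), array([44.1, 16.9]), -1.5478)
 plate z 0.0062 (array([ 509.6, -192.2]), array([ 77.2, 208.1]), 0.0351)
  hole 765 [437.5 169.9] [ 0.5156 -0.2798  0.006 ]
  hole 877 [350.7 180.4] [ 0.5035 -0.1838  0.006 ]
  hole 84 [393.4 174.3] [ 0.5105 -0.2309  0.006 ]
  hole 85 [303.  177.6] [ 0.5065 -0.1311  0.006 ]
wj1 deck z 0.0184 (array([514. , 121.2]), array([ 99.6, 208.4]), 0.0337)
  pin 71 [350.1 192.1] [0.5163 0.056  0.032 ] 0.0354
  pin 71 [254.9 195.2] [0.5132 0.1549 0.0319] 0.0354
wj2 deck z 0.0184 (array([513.6, 120.9]), array([ 99. , 208.7]), 0.0324)
  pin 76 [400.4 172.8] [0.5161 0.0572 0.0318] 0.0362
  pin 72 [304.7 175.8] [0.5129 0.1554 0.0321] 0.0357
```

Run:
```python
from h import *
R=yawR(.040)
env.reach([.5088,-.181,.13],R)
env.movel([.5088,-.181,.019],rate=.1)
effector.grasp(40); env.pause(.2); s=env.sense(); print(s["gripper_width"],s["grasp_force"],s["wrist_force"])
env.movel([.5088,-.181,.06],rate=.05); env.movel([.5088,-.181,.13],rate=.1)
env.pause(.3); s=env.sense(); print(s["t"],s["gripper_width"],s["wrist_force"],s["moment"],s["ee_pos"])
p,d,T,K,D=wrist("held1"); P=cloud(d,T,K,D)
env.movel([.5146,.1058,.12],frame=yawR(.033),rate=.15); env.movel([.5146,.1058,.075],rate=.05); env.pause(.2)
wrist("held2"); s=env.sense(); print(s["t"],s["wrist_force"],s["ee_pos"])
```

```text
0.017640287656736746 39.999534487724304 [-0.12285775 -1.19091657 -0.6852686 ]
11.425 0.01770513763130684 [ 0.15865463 -0.07342674 -4.36824104] [-0.04685857 -0.01588553  0.01315574] [ 0.50857328 -0.1808503   0.12950324]
14.8417 [-0.3021479   0.66190354 -4.32421169] [0.51478852 0.10581112 0.07527324]
```

View pics/held2.png

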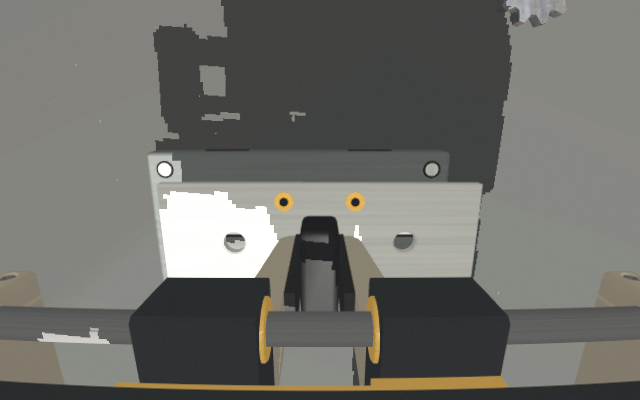

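The plate is held over the jig with its holes visible at (235,242) and (404,240). I'll check the plate height, tilt and hole positions from this view.

Run:
```python
from h import *
for t in("held2",):
    f=np.load(t+".npz");P=cloud(f["d"],f["T"],f["K"],f["D"]);c=(f["T"],f["K"],f["D"])
    S=np.r_[P[210:230,180:260].reshape(-1,3),P[210:230,380:460].reshape(-1,3),P[255:270,180:225].reshape(-1,3),P[255:270,420:460].reshape(-1,3)]
    S=S[(S[:,2]>.04)&(S[:,2]<.09)]
    m=S.mean(0); w=np.linalg.lstsq(np.c_[S[:,:2]-m[:2],np.ones(len(S))],S[:,2],rcond=None)[0]; print("plate z mean",m,"slope",w)
    for (u,v) in((235,242),(404,240)):
        win=P[v-16:v+17,u-18:u+19]; mk=(win[...,2]<m[2]-.004)|(win[...,2]==0)
        vv,uu=np.nonzero(mk); 
        ell=cv2.minAreaRect(np.float32(np.c_[uu+u-18,vv+v-16])) if mk.any() else 0
        print(mk.sum(),ell); ce=ell[0] if mk.any() else (u,v)
        print(onplane([ce],m[2],*c)[0])
        print(onplane([(u,v)],m[2],*c)[0])
im=cv2.imread("pics/held2.png")
cv2.imwrite("pics/crop.png",np.hstack([cv2.resize(im[215:270,205:265],None,fx=6,fy=6,interpolation=0),cv2.resize(im[215:270,374:434],None,fx=6,fy=6,interpolation=0)]))
```

```text
plate z mean [0.52107101 0.10715979 0.06264439] slope [-0.00190706 -0.00087839  0.06264439]
302 ((235.0, 240.5), (17.0, 20.0), 90.0)
[0.51423393 0.1554026  0.06264439]
[0.51329885 0.15543298 0.06264439]
306 ((403.0, 241.0), (18.0, 20.0), 90.0)
[0.51717048 0.05722354 0.06264439]
[0.51780824 0.05669689 0.06264439]
```

View pics/crop.png

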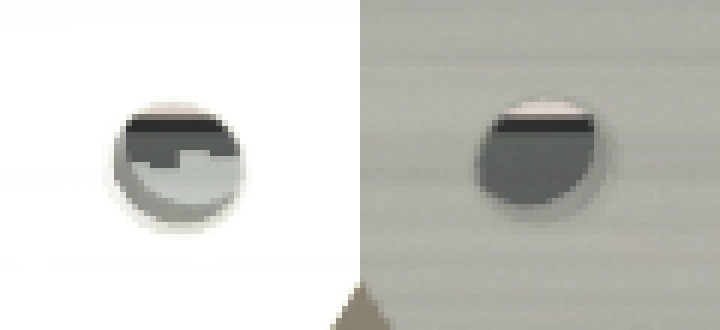

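```bash
cat >> h.py <<'E'
def f0():
    return np.mean([ (env.pause(.03),env.sense()["wrist_force"])[1] for _ in range(3)],0)
def descend(xy,z0,z1,base,lim=6,step=.001,R=None):
    for z in np.arange(z0,z1-1e-9,-step):
        env.movel([*xy,z],rate=.03,frame=R); s=env.sense(); f=s["wrist_force"]-base
        if f[2]>lim or np.hypot(*f[:2])>6: break
    print("z",round(z,4),"ee",s["ee_pos"].round(4),"f",f.round(2),"t",round(s["t"],2)); return z,f
E
python3 - <<'E'
from h import *
xy=[.5134,.1053];R=yawR(.033)
env.movel([*xy,.060],frame=R,rate=.05); b=f0(); np.save("base.npy",b); print(b,env.sense()["ee_pos"])
descend(xy,.059,.0365,b,lim=5,R=R)
wrist("d1"); s=env.sense(); print(s["moment"],s["gripper_width"])
E
```

```text
[-0.09399315 -0.33828515 -4.17115772] [0.51348866 0.10543102 0.05999775]
z 0.037 ee [0.5135 0.1053 0.037 ] f [0.53 0.94 0.62] t 21.14
[ 0.04503849 -0.02389555 -0.0625705 ] 0.017570841216170516
```

Run:
```python
from h import *
b=np.load("base.npy");xy=[.5134,.1053];R=yawR(.033)
z,f=descend(xy,.0365,.033,b,lim=4.5,step=.0005,R=R)
p,d,T,K,D=wrist("d2");P=cloud(d,T,K,D)
for w in(P[205:230,180:260],P[205:230,380:460]): print(np.median(w.reshape(-1,3),0))
```

```text
z 0.0365 ee [0.5135 0.1053 0.0369] f [-1.28 -0.34  5.93] t 21.44
[0.52696965 0.16324353 0.02430951]
[0.53075767 0.04860959 0.02434458]
```

Plate top is at 24.3 mm, which is deck 18 plus plate 6, so the template is home. I'll let go, back off and check.

Run:
```python
from h import *
xy=[.5134,.1053]
effector.release(); env.pause(.3)
env.movel([*xy,.15],rate=.1); env.movel([.50,.10,.22],rate=.2); env.pause(.3)
p,d,T,K,D=wrist("end");P=cloud(d,T,K,D)
m=(np.hypot(P[...,0]-.514,P[...,1]-.105)<.09)&(abs(P[...,2]-.0243)<.003)&(d>0)
S=P[m];c=S.mean(0);print(c,np.linalg.lstsq(np.c_[S[:,:2]-c[:2],np.ones(len(S))],S[:,2],rcond=None)[0])
s=env.sense();print(s["t"],s["wrist_force"],s["ee_pos"])
```

```text
[0.51490418 0.10501698 0.02432767] [ 0.00092882 -0.00016371  0.02432767]
25.0917 [ 0.73406752 -0.15352837 -0.15230994] [0.49966943 0.10001512 0.21910985]
```

View pics/end.png

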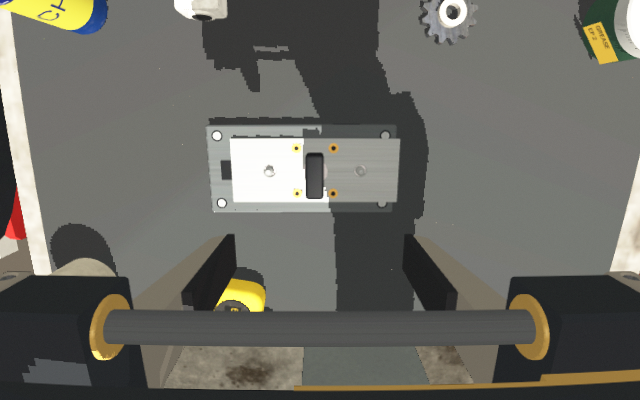

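The template lies flat on the jig with both pins showing through its holes at (269,171) and (361,171). The gripper is clear of it.

```bash
python3 -c "
from station import *
print(workorder.finish_job())"
```

```text
the job is handed in; nothing more can be done
None
```

The template lies flat and fully home on the jig with both pins through its holes, released and handed in at about 25 s; no sliding was needed, since it dropped on at the measured pin position with about 6 N of contact at most, and the call returned no verdict.

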